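# Close and lock the filter hatch of the bench dust extractor

### The arm

A 6-joint arm with a two-finger parallel gripper is mounted at the origin on the work surface. World frame = base frame: x ahead of the robot, y to its left, z up, the work surface at z = 0. Lengths are in m, angles in rad, forces in N, time in s.
With the tool pointing down it reaches from about 0.25 to 0.775 m from the base axis. Payload 8.9 kg.
Tool frame: the origin (TCP) lies at the very end of the fingers, on their centre line; the grasp point (between the pads) lies 19 mm behind it; z points along the fingers, y is the line along which they close (so a half turn about z gives the same grasp; the last joint's range is limited). The gripper opens to 85 mm and grips with 20 to 120 N. Pads are 22 mm wide; open, the fingers measure 114 mm over their backs; the gripper's body (76 mm by 85 mm) begins 54 mm behind the grasp point. The pads swing forward as they close: fully open they stand 13 mm farther back than shut.
Start: joints at [-1.239, 0.291, -0.153, 1.127, 0, 1.431], TCP at [0.238, -0.468, 0.231] pointing down, gripper open.
Joint ranges: [-2.52, 2.52], [-0.91, 1.74], [-1.3, 1.37], [-1.96, 2.02], [-1.52, 1.47], [-3.14, 3.14]. Speed limits (rad/s): [2.22, 2.22, 2.79, 3.14, 3.14, 3.14].

### API

Orientations are given as [roll, pitch, yaw] about the fixed x, y, z axes, in that order (R = Rz(yaw) Ry(pitch) Rx(roll)).
In Python, from workcell import bot gives the robot as it stands.
- The arm moves only by the tool move_arm, never from a script. Its argument "series" is a list that holds one entry, the list of rows, each a list of 7 numbers: the turn, a rotation vector about the tool's x, y, z each as a share of pi/2 rad, from -1 to 1, then the shift along the tool's x, y, z each as a share of 0.08 m, from -1 to 1, then the closure, from 0 (fully open) to 1 (shut). A call has 1 to 8 rows; each row is the pose to reach, as a shift and turn from the pose commanded when the call began, along the tool's axes at that moment; what a row does not reach only later rows make up. A row lasts 1/12 s, in which the tool goes at most 41.7 mm and 7.16 degrees, less where a joint would pass 70% of its speed; a pose out of reach is approached as far as the arm can. A call with a number of a shift or a turn outside -1 to 1 is refused whole. A call with a gripper value outside its range is refused whole. The fingers move at their own pace and stop on an object; "squeeze" is the grip in N (left out, the last holds). Time passes only in rows, so rows that repeat a pose let the fingers close. It gives the time, the measured TCP pose, the force, the opening and the grip force at its end, in the units of the state.
- bot.read_state(): the state, without advancing time (a new reading comes with each control period).
- bot.get_image(name): name is "side" or "top" or "wrist"; returns the picture (400x640x3 uint8, blue, green, red); there is no depth.
- bot.calibration(name): a dict with "camera_matrix" (3x3 intrinsics, pixels), "cam_to_world" (4x4, takes a point from camera to world coordinates); the wrist camera has in their place "hand_eye" (4x4, takes a point from camera to tool coordinates, whose origin is the TCP and whose axes are the flange's). Camera axes: x right, y down, z forward; pixel columns grow to the right and rows downward; lengths in m; the calibration is good to about 2 mm. A picture is of the moment at which its call begins: read the wrist's pose just before it. calibration takes no time and is no camera call.
- bot.close_job(): hands the job in; it is judged then, once.
The state is a dict: "time": time; "joint_pos": joint angles; "joint_vel": joint speeds; "joint_efforts": joint torques, N m; "eef_pos": TCP position; "eef_rot": TCP orientation; "ft_force": force on the tool from outside, world axes, zero at the start; "torque": the same for the moment, N m; "gripper_width": opening from 0.0 (shut) to 1.0 (fully open); "grip_force": force on a finger pad.
Only numpy, scipy, OpenCV 4.12 (cv2) and the standard library are available. Lean on these libraries where they do the work, as an engineer would, in place of code of your own. Each camera call takes 0.05 s, during which the arm holds its last target. There are 200 camera calls.

### The job

Push the open hatch of the dust filter box down with the fingertips until it lies flat shut. Then set the fingertips in the slot of the orange quarter-turn fastener on it and turn it clockwise, seen from above, all the way to its stop so that the hatch is locked. Do not grip or lift anything, leave the cup, jar, bottle and pliers where they are, and finish clear of everything.

Things in the scene. Friction and masses are not known exactly. Their poses are not given: they have to be found in the camera images.
- filter_box: Grey sheet-metal filter box screwed to the bench: 220 (x) x 260 (y) mm, rim 100 mm above the bench, open at the top under the hatch. Origin under its centre, on the bench. x points from its front (robot side) to its hinge side, z up. A black hose stub, 60 mm wide, sticks out 50 mm from the middle of its hinge side.
- hatch_hinge (a point): Middle of the hinge line along the box's far (+x) top edge, 110 mm in +x from the box's centre and 100 mm up; axes those of the box. The hinge line runs along y.
- hatch (a joint): Opening angle of the hatch in rad: 0 flat shut, its hard stop on the rim; positive with its front (robot-side) edge raised; starts 0.4 to 0.8 open. The hinge is stiff: the hatch stays where it is left, and 2 to 4 N down near its front edge pushes it shut.
- hatch_front (a point): Middle of the free front edge of the hatch, on its top face; moves with it. The hatch is an aluminium plate, 220 mm from hinge line to this edge, 260 mm wide (y), 8 mm thick; its underside passes through the hinge line. Shut, its top face is 108 mm above the bench. x points to the hinge, z out of the top face. The top is flat and free but for the orange fastener.
- fastener (a joint): Angle of the quarter-turn fastener in rad: 0 unlocked, 1.571 (hard stop) locked; grows as it turns clockwise seen from above. Starts at 0 to 0.3; friction about 0.1 N m, stays where it is left. It carries a cam tongue under the hatch that catches beneath the box's front rim when turned; turned before the hatch is shut, the tongue strikes the rim and the hatch cannot shut.
- fastener_slot (a point): Point on the fastener's axis, level with its top, 160 mm from the hinge line, midway across the hatch; turns with the fastener: x along the slot, z out of the hatch top. 130 mm above the bench when shut. Orange disc, 80 mm across, 22 mm high, with one straight slot across its middle: 28 mm wide, 16 mm deep, open at both ends, floor 6 mm above the hatch top.
- lock_mark (a point): Green dot on the hatch top, 49 mm from the fastener's axis towards the front edge. A white line on one half of the fastener's top points to it when locked, and to a red dot on the -y side at angle 0. The slot lies square to the white line: along the hatch's x at angle 0, along the front edge (y) when locked.
- cup: Blue open cup, 72 mm across, 85 mm high, standing loose near the box. Origin under its centre. Leave alone.
- jar: Glass jar with yellow cap, 52 mm across, 60 mm high, standing loose near the box. Origin under its centre. Leave alone.
- bottle: Black bottle with blue cap, 44 mm across, 110 mm high, standing loose near the box. Origin under its centre. Leave alone.
- pliers: Pliers with green handles lying on the bench, 150 mm long, 56 mm wide, 12 mm high, along their x (jaws to +x). Origin under their middle. Leave alone.

How it is judged:
On the way, in this order (a step that is already met when the one before it is completed fails the run):
1. the hatch is pushed flat shut (within 0.03 rad) with the fastener still unlocked (below 0.7 rad) (value of joint hatch below 0.03 rad and value of joint fastener below 0.7 rad), for 0.2 s.
2. the fastener is turned clockwise to its stop (above 1.45 rad) with the hatch shut (value of joint fastener above 1.45 rad and value of joint hatch below 0.03 rad), for 0.2 s.
At the end, for the whole second after the job is handed in: The hatch is flat shut (joint below 0.03 rad), the fastener stands at its locked stop (above 1.45 of 1.571 rad) and at rest, and cup, jar, bottle and pliers are within 25 mm of where they began (all of step 2 and velocity of joint fastener below 0.05 rad/s and distance of each of cup, jar, bottle, pliers from where it was at the start of the episode below 0.025 m); the robot touches nothing.
It fails at once if the cup is tipped, pushed, lifted or carried (more than 25 mm or 0.35 rad) (distance of cup from where it was at the start of the episode above 0.025 m or angle between cup's own z axis and vertical above 0.35 rad).
It fails at once if the jar is tipped, pushed, lifted or carried (more than 25 mm or 0.35 rad) (distance of jar from where it was at the start of the episode above 0.025 m or angle between jar's own z axis and vertical above 0.35 rad).
It fails at once if the bottle is tipped, pushed, lifted or carried (more than 25 mm or 0.35 rad) (distance of bottle from where it was at the start of the episode above 0.025 m or angle between bottle's own z axis and vertical above 0.35 rad).
It fails at once if the pliers is tipped, pushed, lifted or carried (more than 25 mm or 0.35 rad) (distance of pliers from where it was at the start of the episode above 0.025 m or angle between pliers's own z axis and vertical above 0.35 rad).
It fails at once if the hatch is lifted further open instead of being pushed shut (value of joint hatch above 1 rad).
It also fails if it takes over 54 s, if anything falls off the work surface, if the arm or the gripper's body presses on something with over 40 N, if the wrist force passes 120 N, or if a joint passes its speed limit or range.

## Working session

There is one attempt and no reset: what is moved stays moved. The work goes in short steps, Python scripts to look and compute and a tool call to move; the robot and the scene stay as the last step left them, time stands still between calls to the robot, and variables do not carry over. Pictures are saved under pics/ and viewed, at most 10 in all, crops included, and the job is handed in when it is done.

Besides the shell and the picture viewer there is one more tool, called after "Request:" by a JSON object that holds its "api" and its "payload". move_arm: Moves the arm, as the interface text tells. Its arguments: {"type":"object","properties":{"series":{"type":"array","items":{"type":"array","items":{"type":"array","items":{"type":"number"}}}},"squeeze":{"type":"number"}},"required":["series"]}

```bash
mkdir -p pics; python3 - <<'E'
from workcell import bot
import cv2,numpy as np
s=bot.read_state();print(s['time'],s['eef_pos'],s['eef_rot'],s['gripper_width'])
for n in('side','top'):
    cv2.imwrite(f'pics/{n}0.png',bot.get_image(n));c=bot.calibration(n);print(n,np.round(c['camera_matrix'],1).tolist(),np.round(c['cam_to_world'],3).tolist())
print(np.round(bot.calibration('wrist')['hand_eye'],3).tolist())
E
```

```text
0.0 [ 0.2379943  -0.46748557  0.23073593] [-3.14030614e+00 -1.43453805e-04  4.70775415e-01] 0.9956420797801843
side [[372.9, 0.0, 323.6], [0.0, 372.9, 197.8], [0.0, 0.0, 1.0]] [[-0.741, 0.444, -0.504, 0.938], [0.671, 0.483, -0.563, 0.443], [-0.007, -0.755, -0.655, 0.591], [0.0, 0.0, 0.0, 1.0]]
top [[395.2, 0.0, 316.5], [0.0, 395.2, 198.5], [0.0, 0.0, 1.0]] [[-0.137, -0.97, 0.2, 0.431], [-0.991, 0.135, -0.024, 0.051], [-0.004, -0.202, -0.979, 0.839], [0.0, 0.0, 0.0, 1.0]]
[[0.0, -0.957, -0.29, 0.073], [1.0, 0.0, -0.0, -0.002], [0.0, -0.29, 0.957, -0.142], [0.0, 0.0, 0.0, 1.0]]
```

View pics/side0.png

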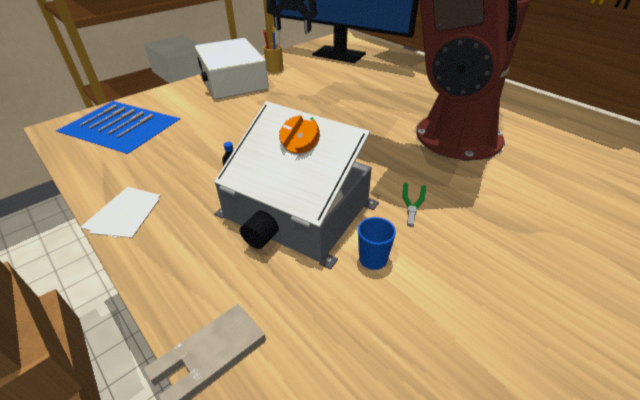

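View pics/top0.png

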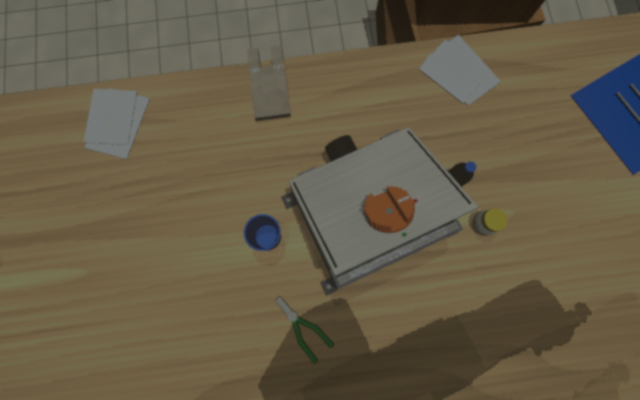

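The side view shows the hatch open, with corners near (218,185), (318,222), (368,134) and (268,103), and the fastener at (299,134). The top view shows the matching corners (408,130), (291,185), (338,277) and (474,206), with the fastener at (389,209). The cup is on the +y side, the bottle and jar are at -y, and the pliers are in front on the +y side.

```bash
cat >h.py <<'E'
import numpy as np,cv2
from workcell import bot
from scipy.spatial.transform import Rotation as R
def cam(n,s=None):
    c=bot.calibration(n);K=np.array(c['camera_matrix'])
    if n=='wrist':
        T=np.eye(4);T[:3,:3]=R.from_euler('xyz',s['eef_rot']).as_matrix();T[:3,3]=s['eef_pos'];return K,T@np.array(c['hand_eye'])
    return K,np.array(c['cam_to_world'])
def ray(K,T,p): return T[:3,3],T[:3,:3]@np.linalg.inv(K)@[p[0],p[1],1]
def plane(K,T,p,z):
    o,d=ray(K,T,p);return o+d*(z-o[2])/d[2]
def tri(A,B):
    P=[K@np.linalg.inv(T)[:3] for K,T,_ in(A,B)]
    X=cv2.triangulatePoints(P[0],P[1],np.float64(A[2]).T,np.float64(B[2]).T);return (X[:3]/X[3]).T
def proj(K,T,X):
    q=np.linalg.inv(T)@np.append(X,1);q=K@q[:3];return q[:2]/q[2]
E
python3 - <<'E'
from h import *
s=[(318,222),(218,185),(368,134),(268,103),(299,134)]
t=[(291,185),(408,130),(338,277),(474,206),(389,209)]
S=cam('side');T=cam('top')
X=tri((*S,s),(*T,t));print(X.round(3))
for x,a,b in zip(X,s,t):print((proj(*S,x)-a).round(1),(proj(*T,x)-b).round(1))
print('hinge w',np.linalg.norm(X[0]-X[1]),np.linalg.norm(X[2]-X[3]),np.linalg.norm(X[2]-X[0]),np.linalg.norm(X[3]-X[1]))
for a,b in((0,1),(2,3)):
    d=X[a]-X[b];print('yaw',np.arctan2(-d[0],d[1]))
h=(X[0]+X[1])/2;f=(X[2]+X[3])/2;d=f-h;print(h,f,'open',np.arctan2(d[2],np.hypot(d[0],d[1])),'yaw',np.arctan2(-d[1],-d[0]))
E
python3 - <<'E'
import cv2,numpy as np
a=cv2.imread('pics/side0.png')[90:240,200:400];b=cv2.imread('pics/top0.png')[120:295,270:510]
cv2.imwrite('pics/c1.png',np.vstack([cv2.resize(x,(400*1,300)) for x in(a,b)]))
E
```

```text
[[ 0.617  0.074  0.106]
 [ 0.695 -0.166  0.095]
 [ 0.432  0.017  0.193]
 [ 0.513 -0.218  0.202]
 [ 0.531 -0.084  0.188]]
[2.4 0.4] [ 1.4 -1.6]
[-0.7 -0.2] [-0.4  0.6]
[0.9 0.1] [ 0.7 -0.7]
[-0.3 -0.1] [-0.2  0.3]
[0.7 0.2] [ 0.5 -0.7]
hinge w 0.2532192760065308 0.24895140181715833 0.2114165563467419 0.21727973431818015
yaw 0.31487115725598114
yaw 0.3306829760571204
[ 0.65580968 -0.04619029  0.10093673] [ 0.47263231 -0.10079301  0.19739269] open 0.4673438627874629 yaw 0.289700432784413
```

View pics/c1.png

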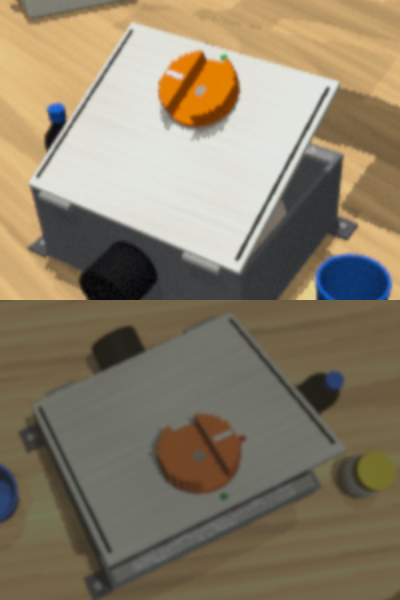

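The triangulated sizes fit the given ones: 0.25 × 0.215 m, with hinge height 0.10. The box yaw is about 0.31 and the hatch is about 0.46 rad open. Next I'll lift and travel to above the push point at (0.463, -0.034), which lies to the +y side of the fastener.

Request:
{"api": "move_arm", "payload": {"series": [[[0,0,0,0.99,-0.71,-1,1],[0,0,0,0.99,-0.71,-1,1],[0,0,0,0.99,-0.71,-1,1],[0,0,0,0.99,-0.71,-1,1]]]}}

```text
time: 0.43
eef_pos: [0.2852, -0.3788, 0.3158]
eef_rot: [3.137, -0.001, 0.473]
ft_force: [0.3, -1.2, 0.6]
gripper_width: 0.456
grip_force: 0.0
```

Request:
{"api": "move_arm", "payload": {"series": [[[0,0,0,0.99,-0.71,0,1],[0,0,0,0.99,-0.71,0,1],[0,0,0,0.99,-0.71,0,1]]]}}

```text
time: 0.68
eef_pos: [0.3286, -0.2912, 0.3112]
eef_rot: [-3.14, -0.001, 0.472]
ft_force: [0.3, -0.7, 0.6]
gripper_width: 0.01
grip_force: 0.0
```

Request:
{"api": "move_arm", "payload": {"series": [[[0,0,0,0.99,-0.71,0,1],[0,0,0,0.99,-0.71,0,1],[0,0,0,0.99,-0.71,0,1]]]}}

```text
time: 0.93
eef_pos: [0.3735, -0.2045, 0.3111]
eef_rot: [-3.14, -0.001, 0.473]
ft_force: [0.0, -1.2, -0.2]
gripper_width: 0.001
grip_force: 0.0
```

Request:
{"api": "move_arm", "payload": {"series": [[[0,0,0,0.99,-0.71,0,1],[0,0,0,0.99,-0.71,0,1],[0,0,0,0.99,-0.71,0,1]]]}}

```text
time: 1.18
eef_pos: [0.4185, -0.1181, 0.311]
eef_rot: [-3.14, -0.001, 0.473]
ft_force: [-1.0, 0.3, 0.4]
gripper_width: -0.003
grip_force: 0.0
```

Request:
{"api": "move_arm", "payload": {"series": [[[0,0,0,0.99,-0.71,0,1],[0,0,0,0.99,-0.71,0,1],[0,0,0,0.99,-0.71,0,1],[0,0,0,0.99,-0.71,0,1]]]}}

```text
time: 1.52
eef_pos: [0.4632, -0.0324, 0.3107]
eef_rot: [-3.141, 0.0, 0.475]
ft_force: [-0.7, -0.7, -0.1]
gripper_width: 0.0
grip_force: 0.0
```

Request:
{"api": "move_arm", "payload": {"series": [[[0,0,-0.6,0,0,0,1],[0,0,-0.6,0,0,0,1],[0,0,-0.6,0,0,0,1],[0,0,-0.6,0,0,0,1],[0,0,-0.6,0,0,0,1],[0,0,-0.6,0,0,0,1],[0,0,-0.6,0,0,0,1],[0,0,-0.6,0,0,0,1]]]}}

```text
time: 2.18
eef_pos: [0.4618, -0.036, 0.311]
eef_rot: [-3.141, 0.0, 1.419]
ft_force: [-0.2, -0.3, -1.0]
gripper_width: -0.0
grip_force: 0.0
```

Request:
{"api": "move_arm", "payload": {"series": [[[0,0,-0.3,0,0,0,1],[0,0,-0.3,0,0,0,1],[0,0,-0.3,0,0,0,1],[0,0,-0.3,0,0,0,1],[0,0,-0.3,0,0,0,1],[0,0,-0.3,0,0,0,1]]]}}

```text
time: 2.68
eef_pos: [0.4619, -0.0357, 0.3111]
eef_rot: [-3.141, -0.0, 1.881]
ft_force: [0.7, -0.1, 0.5]
gripper_width: -0.001
grip_force: 0.0
```

Request:
{"api": "move_arm", "payload": {"series": [[[0,0,0,0,0,0.5,1],[0,0,0,0,0,1,1],[0,0,0,0,0,1,1]]]}}

```text
time: 2.93
eef_pos: [0.4577, -0.0345, 0.2251]
eef_rot: [-3.132, -0.005, 1.881]
ft_force: [-2.2, 0.2, -1.7]
gripper_width: -0.001
grip_force: 0.0
```

Request:
{"api": "move_arm", "payload": {"series": [[[0,0,0,0,0,0.12,1],[0,0,0,0,0,0.25,1],[0,0,0,0,0,0.37,1],[0,0,0,0,0,0.5,1],[0,0,0,0,0,0.62,1],[0,0,0,0,0,0.75,1],[0,0,0,0,0,0.87,1],[0,0,0,0,0,1,1]]]}}

```text
time: 3.6
eef_pos: [0.463, -0.0354, 0.1515]
eef_rot: [3.14, 0.001, 1.884]
ft_force: [-0.6, 0.3, 2.5]
gripper_width: -0.002
grip_force: 1.1
```

Request:
{"api": "move_arm", "payload": {"series": [[[0,0,0,0,0,0.07,1],[0,0,0,0,0,0.14,1],[0,0,0,0,0,0.2,1],[0,0,0,0,0,0.26,1],[0,0,0,0,0,0.32,1],[0,0,0,0,0,0.38,1],[0,0,0,0,0,0.44,1],[0,0,0,0,0,0.48,1]]]}}

```text
time: 4.27
eef_pos: [0.4621, -0.0352, 0.1124]
eef_rot: [-3.141, 0.0, 1.884]
ft_force: [-1.1, -0.8, 1.9]
gripper_width: -0.003
grip_force: 0.9
```

Contact is about 2 N and the hatch is following down. I'll press on to the stop in small steps.

Request:
{"api": "move_arm", "payload": {"series": [[[0,0,0,0,0,0.02,1],[0,0,0,0,0,0.04,1],[0,0,0,0,0,0.06,1],[0,0,0,0,0,0.06,1]]]}}

```text
time: 4.6
eef_pos: [0.4623, -0.0351, 0.1081]
eef_rot: [3.141, -0.0, 1.885]
ft_force: [-0.1, 0.6, 0.4]
gripper_width: 0.001
grip_force: 0.0
```

Request:
{"api": "move_arm", "payload": {"series": [[[0,0,0,0,0,0.02,1],[0,0,0,0,0,0.03,1],[0,0,0,0,0,0.03,1],[0,0,0,0,0,0.03,1]]]}}

```text
time: 4.93
eef_pos: [0.4625, -0.0351, 0.1078]
eef_rot: [3.14, 0.001, 1.885]
ft_force: [-9.9, 2.4, 32.9]
gripper_width: -0.001
grip_force: 16.3
```

The hard stop was reached at z = 0.108 with 33 N, so the hatch is shut. I'll rise, move over the fastener and look.

Request:
{"api": "move_arm", "payload": {"series": [[[0,0,0,0,0,-0.5,1],[0,0,0,0,0,-1,0.8],[0,0,0,0,0,-1,0.5],[0,0,0,0,0,-1,0.5]]]}}

```text
time: 5.27
eef_pos: [0.4641, -0.0355, 0.1878]
eef_rot: [3.137, 0.002, 1.885]
ft_force: [0.6, 0.7, -0.1]
gripper_width: 0.418
grip_force: 0.0
```

Request:
{"api": "move_arm", "payload": {"series": [[[0,0,0,-0.87,0.26,-0.3,0.5],[0,0,0,-0.87,0.26,-0.3,0.5],[0,0,0,-0.87,0.26,-0.3,0.5],[0,0,0,-0.87,0.26,-0.3,0.5],[0,0,0,-0.87,0.26,-0.3,0.5]]]}}

```text
time: 5.68
eef_pos: [0.5026, -0.0946, 0.2084]
eef_rot: [-3.14, -0.002, 1.884]
ft_force: [0.3, 0.5, 0.3]
gripper_width: 0.499
grip_force: 0.0
```

```bash
python3 - <<'E'
from h import *
s=bot.read_state();im=bot.get_image('wrist');cv2.imwrite('pics/w1.png',im)
print(s['time'],s['eef_pos'],s['eef_rot'],s['gripper_width'])
K,T=cam('wrist',s);print(K.round(1).tolist(),T[:3,3])
m=cv2.inRange(cv2.cvtColor(im,cv2.COLOR_BGR2HSV),(4,150,90),(18,255,255))
c=max(cv2.findContours(m,0,2)[0],key=cv2.contourArea);hull=cv2.convexHull(c);e=cv2.fitEllipse(hull);print(e,plane(K,T,e[0],.13))
pts=np.array([plane(K,T,p[0],.13) for p in hull]);print(cv2.minEnclosingCircle(np.float32(pts[:,:2])))
a=bot.get_image('side');print(np.linalg.norm(0))
cv2.imwrite('pics/side1.png',a)
E
```

```text
5.6833 [ 0.50264001 -0.0945896   0.20842907] [-3.13986259e+00 -1.69383191e-03  1.88405112e+00] 0.499168235317038
[[348.6, 0.0, 318.8], [0.0, 348.6, 200.7], [0.0, 0.0, 1.0]] [ 0.47845308 -0.02291621  0.35025977]
((325.6425476074219, 203.9746551513672), (116.1563491821289, 119.55812072753906), 7.717242240905762) [ 0.50363746 -0.0868268   0.13      ]
((0.5044098496437073, -0.08864740282297134), 0.041508860886096954)
0.0
```

View pics/w1.png

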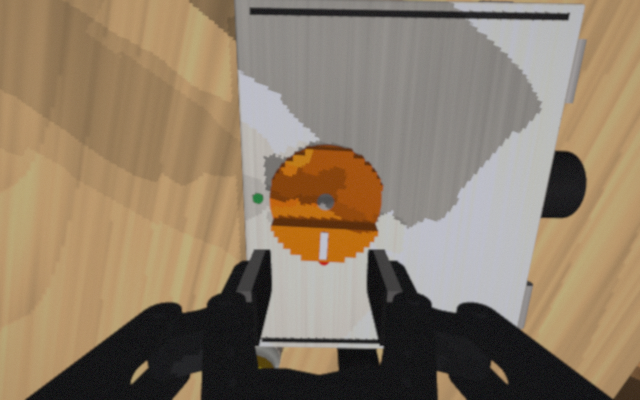

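The wrist view shows the orange disc around (326,204). The slot runs nearly horizontally, with its dark wall from (273,222) to (377,228). The white line points at the red dot (323,262), so the angle is about 0. The grey axis screw is at (326,201) and the green dot at (258,198).

```bash
python3 - <<'E'
from h import *
s=bot.read_state();K,T=cam('wrist',s)
im=cv2.imread('pics/w1.png')
P=lambda p,z:plane(K,T,p,z)[:2]
g=P((258,198),.108);r=P((323,262.5),.108);c=P((326,201),.114);print('green',g,'red',r,'screw',c,'dist',np.linalg.norm(g-c),np.linalg.norm(r-c))
hsv=cv2.cvtColor(im,cv2.COLOR_BGR2HSV)
# dark wall rows per column
rows=[]
for x in list(range(280,316,2))+list(range(332,372,2)):
    v=hsv[208:240,x,2]; k=np.where(v<120)[0]
    rows.append((x,208+k.min(),208+k.max()) if len(k) else (x,-1,-1))
rows=np.array(rows);rows=rows[rows[:,1]>0];print(rows[::4].tolist())
for i,z in((1,.114),(2,.13)):
    q=np.array([P((x[0],x[i]+(.5 if i==2 else -.5)),z) for x in rows]);l=cv2.fitLine(np.float32(q),cv2.DIST_HUBER,0,.01,.01).ravel();print('dir',np.arctan2(l[1],l[0]))
    n=np.array([-l[1],l[0]]);print(' offset of screw from edge',(c-l[2:])@n)
# axis from hatch dots: red is along -v,green along -u from axis, at 49
d=g-r;a=np.arctan2(d[1],d[0]);m=(g+r)/2
for yaw in(.29,.3,.31,.32,.33):
    u=np.array([np.cos(yaw),np.sin(yaw)]);v=np.array([-u[1],u[0]]);print(yaw,(g+.049*u),(r+.049*v))
p=[P(x,.108) for x in((250,12),(568,17))];d=p[1]-p[0];print('hatch yaw',np.arctan2(d[1],d[0]))
w=[P(x,.13) for x in((323,258),(323.5,235))];d=w[1]-w[0];print('white line yaw(v)',np.arctan2(d[1],d[0])-np.pi/2)
E
```

```text
green [ 0.45796365 -0.10368969] red [ 0.5188979  -0.13811698] screw [ 0.50488522 -0.08890466] dist 0.0491958433146488 0.05116842838010925
[[280, 217, 225], [288, 218, 225], [296, 218, 225], [304, 218, 226], [312, 218, 226], [336, 220, 227], [344, 220, 228], [352, 221, 229], [360, 222, 229], [368, 222, 229]]
dir 0.26101705
 offset of screw from edge 0.013619113561555197
dir 0.2582429
 offset of screw from edge 0.013885403438718037
0.29 [ 0.5049176  -0.08967803] [ 0.50488624 -0.09116303]
0.3 [ 0.50477514 -0.0892092 ] [ 0.50441741 -0.09130549]
0.31 [ 0.504628   -0.08874181] [ 0.50395003 -0.09145264]
0.32 [ 0.50447619 -0.08827593] [ 0.50348414 -0.09160445]
0.33 [ 0.50431973 -0.08781158] [ 0.50301979 -0.09176091]
hatch yaw 0.29998502497734636
white line yaw(v) 0.2979563145165405
```

Axis at (0.5047, -0.0893), slot direction 0.26 rad, hatch yaw 0.30. The checks hold: the dots measure 49 and 51 mm from the axis, and the slot half-width measures 13.8 mm. I'll align and go down.

Request:
{"api": "move_arm", "payload": {"series": [[[0,0,0.034,0.055,0.045,0.2,0.5],[0,0,0.034,0.055,0.045,0.5,0.5],[0,0,0.034,0.055,0.045,0.75,0.5],[0,0,0.034,0.055,0.045,0.75,0.5],[0,0,0.034,0.055,0.045,0.75,0.5]]]}}

```text
time: 6.2
eef_pos: [0.5044, -0.0887, 0.1492]
eef_rot: [-3.139, -0.002, 1.832]
ft_force: [0.2, 0.2, 0.4]
gripper_width: 0.5
grip_force: 0.0
```

```bash
python3 - <<'E'
from h import *
s=bot.read_state();im=bot.get_image('wrist');cv2.imwrite('pics/w2.png',im)
print(s['time'],s['eef_pos'],s['eef_rot'])
E
```

```text
6.2 [ 0.50436595 -0.08871849  0.14915088] [-3.13941342e+00 -1.50093625e-03  1.83200002e+00]
```

View pics/w2.png

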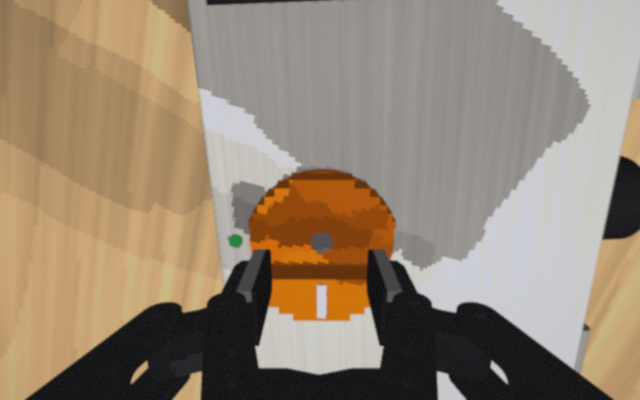

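The slot is now level in the image, and the screw (321,242) is centred between the fingers. I'll lower into the slot.

Request:
{"api": "move_arm", "payload": {"series": [[[0,0,0,0,0,0.1,0.5],[0,0,0,0,0,0.2,0.5],[0,0,0,0,0,0.26,0.5],[0,0,0,0,0,0.3,0.5],[0,0,0,0,0,0.3,0.5]]]}}

```text
time: 6.67
eef_pos: [0.5051, -0.0895, 0.125]
eef_rot: [-3.141, -0.001, 1.831]
ft_force: [0.5, 0.7, 0.2]
gripper_width: 0.505
grip_force: 0.0
```

Request:
{"api": "move_arm", "payload": {"series": [[[0,0,0,0,0,0.04,0.5],[0,0,0,0,0,0.08,0.5],[0,0,0,0,0,0.12,0.5],[0,0,0,0,0,0.12,0.5]]]}}

```text
time: 7.0
eef_pos: [0.5052, -0.0895, 0.1155]
eef_rot: [-3.141, -0.0, 1.831]
ft_force: [0.3, -0.5, 0.2]
gripper_width: 0.5
grip_force: 0.0
```

Request:
{"api": "move_arm", "payload": {"series": [[[0,0,0.05,0,0,0,0.5],[0,0,0.1,0,0,0,0.5],[0,0,0.15,0,0,0,0.5],[0,0,0.2,0,0,0,0.5],[0,0,0.25,0,0,0,0.5],[0,0,0.3,0,0,0,0.5],[0,0,0.35,0,0,0,0.5],[0,0,0.4,0,0,0,0.5]]]}}

```text
time: 7.67
eef_pos: [0.5055, -0.0905, 0.116]
eef_rot: [3.141, 0.002, 1.198]
ft_force: [0.7, -4.3, -2.8]
gripper_width: 0.501
grip_force: 2.2
```

```bash
python3 - <<'E'
from h import *
s=bot.read_state();print(s['eef_pos'],s['eef_rot'],s['ft_force'],s['torque'],s['joint_pos'])
E
```

```text
[ 0.50548742 -0.09051824  0.11600867] [3.14130597e+00 1.81080022e-03 1.19849098e+00] [ 0.70449609 -4.26514252 -2.78276678] [-0.97191046  0.09976212  0.11770965] [-0.31847123  0.36599904 -0.37020245  0.83440601 -0.0018236   1.62463001]
```

Request:
{"api": "move_arm", "payload": {"series": [[[0,0,0.05,0,0,0,0.5],[0,0,0.1,0,0,0,0.5],[0,0,0.15,0,0,0,0.5],[0,0,0.2,0,0,0,0.5],[0,0,0.25,0,0,0,0.5],[0,0,0.3,0,0,0,0.5],[0,0,0.35,0,0,0,0.5],[0,0,0.4,0,0,0,0.5]]]}}

```text
time: 8.33
eef_pos: [0.5053, -0.0904, 0.116]
eef_rot: [3.141, 0.001, 0.57]
ft_force: [-0.3, -3.0, -1.9]
gripper_width: 0.5
grip_force: 2.3
```

Request:
{"api": "move_arm", "payload": {"series": [[[0,0,0.04,0,0,0,0.5],[0,0,0.08,0,0,0,0.5],[0,0,0.12,0,0,0,0.5],[0,0,0.16,0,0,0,0.5],[0,0,0.18,0,0,0,0.5],[0,0,0.18,0,0,0,0.5]]]}}

```text
time: 8.83
eef_pos: [0.5056, -0.09, 0.1161]
eef_rot: [3.141, 0.0, 0.29]
ft_force: [-0.3, -0.4, -0.5]
gripper_width: 0.499
grip_force: 0.3
```

```bash
python3 - <<'E'
from h import *
s=bot.read_state();print(s['eef_pos'],s['eef_rot'],s['ft_force'],s['torque'],s['joint_pos'])
E
```

```text
[ 0.50561115 -0.08996614  0.11609419] [3.14107508e+00 1.74651239e-04 2.90137185e-01] [-0.31363775 -0.43021306 -0.47924997] [-0.15108182  0.11464112  0.01517099] [-3.18191533e-01  3.65872472e-01 -3.70135922e-01  8.34635461e-01
 -5.24535740e-04  2.53326385e+00]
```

Request:
{"api": "move_arm", "payload": {"series": [[[0,0,0.02,0,0,0,0.5],[0,0,0.04,0,0,0,0.5],[0,0,0.06,0,0,0,0.5],[0,0,0.06,0,0,0,0.5],[0,0,0.06,0,0,0,0.5]]]}}

```text
time: 9.25
eef_pos: [0.5056, -0.0896, 0.1161]
eef_rot: [-3.141, -0.0, 0.199]
ft_force: [-0.5, 0.3, -0.3]
gripper_width: 0.505
grip_force: 0.1
```

```bash
python3 - <<'E'
from h import *
s=bot.read_state();print(s['eef_pos'],s['eef_rot'],s['ft_force'],s['torque'],s['joint_pos'][5])
E
```

```text
[ 0.50560547 -0.08959165  0.11614559] [-3.14141953e+00 -1.22258503e-04  1.99254601e-01] [-0.51132107  0.29456663 -0.31648979] [-0.00588123 -0.07972904  0.0133939 ] 2.624373993771876
```

Request:
{"api": "move_arm", "payload": {"series": [[[0,0,0.02,0,0,0,0.5],[0,0,0.04,0,0,0,0.5],[0,0,0.05,0,0,0,0.5],[0,0,0.05,0,0,0,0.5]]]}}

```text
time: 9.58
eef_pos: [0.5057, -0.0895, 0.1162]
eef_rot: [3.141, -0.0, 0.122]
ft_force: [0.4, -1.1, 0.1]
gripper_width: 0.501
grip_force: 34.2
```

```bash
python3 - <<'E'
from h import *
s=bot.read_state();print(s['eef_pos'],s['eef_rot'],s['ft_force'],s['torque'],s['joint_pos'][5])
im=bot.get_image('wrist');cv2.imwrite('pics/w3.png',im)
E
```

```text
[ 0.50569805 -0.089519    0.11617852] [ 3.14138281e+00 -1.55870157e-04  1.21941102e-01] [ 0.40728219 -1.08121824  0.12423137] [-0.25672738 -0.0918995   2.24809958] 2.7020933888934673
```

View pics/w3.png

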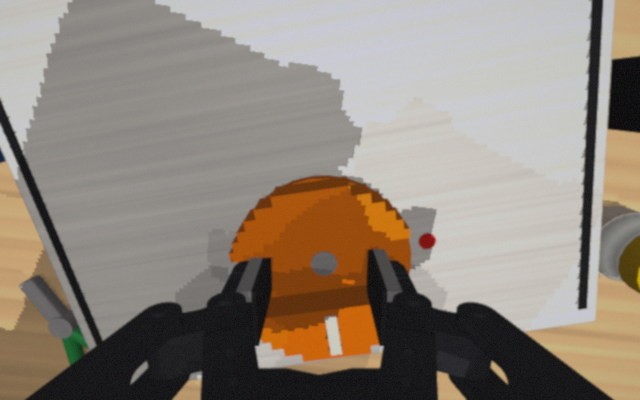

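The torque is 2.25 N m, so the fastener is at its stop, and the white line at (334,335) points to the front edge. I'll hold briefly, ease back within the slot play and lift out.

Request:
{"api": "move_arm", "payload": {"series": [[[0,0,0,0,0,0,0.5],[0,0,0,0,0,0,0.5],[0,0,0,0,0,0,0.5],[0,0,-0.03,0,0,0,0.5],[0,0,-0.06,0,0,0,0.5],[0,0,-0.1,0,0,0,0.5],[0,0,-0.1,0,0,0,0.5]]]}}

```text
time: 10.22
eef_pos: [0.5054, -0.0897, 0.116]
eef_rot: [-3.141, 0.0, 0.276]
ft_force: [-0.1, -0.6, 0.4]
gripper_width: 0.499
grip_force: 0.0
```

Request:
{"api": "move_arm", "payload": {"series": [[[0,0,0,0,0,-0.15,0.5],[0,0,0,0,0,-0.4,0.5],[0,0,0,0,0,-0.8,0.5],[0,0,0,0,0,-1,0.5],[0,0,0,0,0,-1,0.5]]]}}

```text
time: 10.63
eef_pos: [0.5075, -0.0903, 0.1996]
eef_rot: [3.139, -0.005, 0.272]
ft_force: [0.7, 0.9, -0.2]
gripper_width: 0.501
grip_force: 0.0
```

Request:
{"api": "move_arm", "payload": {"series": [[[0,0,0,0,0,-0.5,0.5],[0,0,0,0,0,-0.5,0.5],[0,0,0,0,0,-0.5,0.5],[0,0,0,0,0,-0.5,0.5]]]}}

```text
time: 10.97
eef_pos: [0.5053, -0.0896, 0.2355]
eef_rot: [-3.141, 0.0, 0.274]
ft_force: [-0.4, -0.6, 0.1]
gripper_width: 0.497
grip_force: 0.0
```

```bash
python3 - <<'E'
from h import *
s=bot.read_state();print(s['time'],s['eef_pos'],s['ft_force'])
w=bot.get_image('wrist');sd=bot.get_image('side')
cv2.imwrite('pics/f.png',np.vstack([cv2.resize(w,(480,300)),cv2.resize(sd,(480,300))]))
E
```

```text
10.9667 [ 0.50534725 -0.08962127  0.23545337] [-0.41831023 -0.5719999   0.11307632]
```

View pics/f.png

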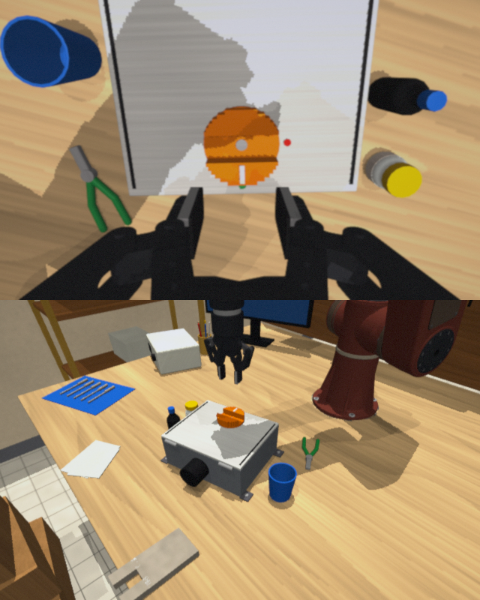

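The white line at (242,175) points at the green dot (242,187), and the slot runs along the front edge. The hatch is flat, the loose items are undisturbed and the gripper is clear. I'll hand in.

```bash
python3 -c "
from workcell import bot
print(bot.close_job())"
```

```text
the job is handed in; nothing more can be done
None
```

The hatch is pushed flat shut, the fastener is turned clockwise to its locked stop, the cup, jar, bottle and pliers look undisturbed, and the arm is clear; the job was handed in at about 11 s, and no verdict came back.

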